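# Press the seal sleeve and bearing home with the lever press

### The job

Lower the brass spacer and then the new steel bearing over the upright post of the lever press, without dropping them and without yet pushing the yellow sleeve down. Then pull the red handle down through its whole stroke so that the press drives the stack and the tight yellow sleeve fully home, and ease the sprung lever slowly all the way back up before letting go; never let it snap back. Leave the other loose things on the bench where they are.

Things in the scene. Friction and masses are not known exactly. Their poses are not given: they have to be found in the camera images.
- press: Lever press fixed to the bench: dark steel base plate (x -70 to 140, y -60 to 60 mm, 10 high) with a round blue bearing housing (90 mm diameter, top 25 mm above the bench) and an upright steel post in its middle. Origin: on the post's axis at bench level; x points from the post to the lever's hinge, y runs along the hinge and handle, z up. Grey cheeks 82 mm high at x 100, y +-46 mm.
- post_tip (a point): Top of the steel post: 21 mm diameter up to 80 mm above the bench, then tapering to 9 mm at its tip (this point), 92 mm above the bench. x, y, z as press.
- seal_sleeve (a joint): How far the yellow seal sleeve is pushed into the blue housing, m. A 60 mm disc round the foot of the post: at 0 its top is 39 mm above the bench (14 mm above the blue face), at 0.013 it is fully home, 26 mm above the bench. Starts between 0 and 0.003; tight (about 18 N to move) and stays where it is pushed.
- press_lever (a joint): Angle of the lever, rad: 0 at rest, upright (5 degrees past vertical, away from the post); grows as the handle is pulled over the post and down. 1.66 is level, with the sleeve home under both rings; stop at 1.70. A spring returns it to 0: about 3 N at the handle at the top, 6 N near the bottom, about 15 N in all while the sleeve is driven (last 0.14 rad).
- lever_grip (a point): Middle of the red handle, a round bar 16 mm thick, 110 mm long along the press's y axis, 210 mm from the hinge, on two 12 mm steel rods to the hinge at y +-36 mm (60 mm free between). It moves with the lever: 275 mm above the bench at rest, about 66 mm pulled down. Halfway along the rods two dark rollers press on the top ring on either side of the post.
- lever_hinge (a point): Middle of the lever's hinge axis (along the press's y axis), 100 mm from the post along the press's x axis, 66 mm above the bench. Fixed.
- spacer: Brass spacer ring, 40 mm outer diameter, 25 mm bore, 20 mm high, lying flat on the bench. Origin: centre of its underside, z up along the bore.
- bearing: New ball bearing: bright steel rings with a black seal between, 52 mm outer diameter, 25 mm bore, 15 mm high, lying flat on the bench. Origin: centre of its underside, z up along the bore.
- worn_bearing: Bystander: rusty brown worn bearing, 62 mm outer diameter, 16 mm high, flat on the bench. Origin: centre of its underside. Not to be used or moved.
- grease_jar: Bystander: white jar with black lid, 64 mm diameter, 75 mm high. Origin: centre of its underside.
- socket: Bystander: chrome socket, 32 mm diameter, 42 mm high, standing. Origin: centre of its underside.
- wrench: Bystander: steel wrench, 170 mm long, lying along its x axis. Origin near its middle, at bench level.
- screwdriver: Bystander: screwdriver with a green handle, about 200 mm long, lying along its x axis, handle to -x. Origin near its middle, at bench level.
Things that resemble listed ones, but are neither listed nor needed, are in the scene too. Of the things like the spacer, leave any that is green; of the rest the smaller one is meant. What is shaped like the bearing but blue is not meant.

How it is judged:
By the outcome, as a careful person would: the job done as asked, in the order asked, and still so for the second after the job is handed in, with the robot touching nothing.
It also fails if it takes over 72 s, if anything falls off the work surface, if the arm or the gripper's body presses on something with over 40 N, if the wrist force passes 120 N, or if a joint passes its speed limit or range.

### The arm

A 6-joint arm with a two-finger parallel gripper is mounted at the origin on the work surface. World frame = base frame: x ahead of the robot, y to its left, z up, the work surface at z = 0. Lengths are in mm, angles in rad, forces in N, time in s.
With the tool pointing down it reaches from about 350 to 875 mm from the base axis. Payload 4.2 kg.
Tool frame: the origin (TCP) lies on the mounting face of the last link; the fingertips stand 173 mm ahead of it and the grasp point (between the pads) lies 155 mm ahead of it; z points along the fingers, y is the line along which they close (so a half turn about z gives the same grasp; the last joint's range is limited). The gripper opens to 85 mm and grips with 20 to 120 N. Pads are 22 mm wide; open, the fingers measure 114 mm over their backs; the gripper's body (76 mm by 85 mm) begins 54 mm behind the grasp point. The pads swing forward as they close: fully open they stand 13 mm farther back than shut.
Start: joints at [-0.877, 0.385, 0.008, 0, -1.194, -0.259], TCP at [263.281, -566.819, 404.712] pointing down, gripper open.
Joint ranges: [-3.14, 3.14], [-1.21, 2.06], [-1.07, 1.41], [-3.16, 2.05], [-2.99, -0.16], [-3.1, 3.1]. Speed limits (rad/s): [2.79, 2.79, 3.14, 3.14, 3.14, 3.14].

### API

Orientations are given as a unit quaternion [x, y, z, w].
In Python, from bench import arm gives the robot as it stands. The module is installed in compiled form; this text tells all that it offers.
- The arm moves only by the tool move_arm, never from a script. Its arguments are lists of equal length, an entry for each row: "fingers": the finger opening in mm, from 0 to 85.4; "travel": the shift along the tool's x, y, z in mm, a list of three; "dr": the turn, a rotation vector about the tool's x, y, z in rad, a list of three. A call has 1 to 10 rows; each row is the pose to reach, as a shift and turn from the pose commanded when the call began, along the tool's axes at that moment; what a row does not reach only later rows make up. A row lasts 1/10 s, in which the tool goes at most 50 mm and 8.59 degrees, less where a joint would pass 70% of its speed; a pose out of reach is approached as far as the arm can. A call with a gripper value outside its range is refused whole. The fingers move at their own pace and stop on an object; the grip force is fixed at half the most. Time passes only in rows, so rows that repeat a pose let the fingers close. It gives the time, the measured TCP pose, the force, the opening and the grip force at its end, in the units of the state.
- arm.read_state(): the state, without advancing time (a new reading comes with each control period).
- arm.get_image(name): name is "side" or "top"; returns the picture (480x640x3 uint8, red, green, blue); there is no depth.
- arm.camera_model(name): a dict with "intrinsics" (3x3 intrinsics, pixels), "pose" (4x4, takes a point from camera to world coordinates). Camera axes: x right, y up, looking along -z (the intrinsics and any distortion apply to the point x, -y, -z); pixel columns grow to the right and rows downward; lengths in mm; the calibration is good to about 2 mm. A picture is of the moment at which its call begins. camera_model takes no time and is no camera call.
- arm.job_done(): hands the job in; it is judged then, once.
The state is a dict: "clock": time; "joints": joint angles; "joint_vel": joint speeds; "joint_efforts": joint torques, N m; "position": TCP position; "ee_rot": TCP orientation; "contact_force": force on the tool from outside, world axes, zero at the start; "wrist_torque": the same for the moment, N m; "gripper_width": finger opening in mm; "grasp_force": force on a finger pad.
Only numpy, scipy, OpenCV 4.12 (cv2) and the standard library are available. Lean on these libraries where they do the work, as an engineer would, in place of code of your own. Each camera call takes 0.05 s, during which the arm holds its last target. There are 200 camera calls.

## Working session

There is one attempt and no reset: what is moved stays moved. The work goes in short steps, Python scripts to look and compute and a tool call to move; the robot and the scene stay as the last step left them, time stands still between calls to the robot, and variables do not carry over. Pictures are saved under pics/ and viewed, at most 10 in all, crops included, and the job is handed in when it is done.

Besides the shell and the picture viewer there is one more tool, called as name(argument=value, ...) on one line, values as JSON. move_arm: Moves the arm, as the interface text tells. Its arguments: {"type":"object","properties":{"fingers":{"type":"array","items":{"type":"number"}},"travel":{"type":"array","items":{"type":"array","items":{"type":"number"}}},"dr":{"type":"array","items":{"type":"array","items":{"type":"number"}}}},"required":["fingers","travel","dr"]}

```bash
mkdir -p pics; ls; python3 - <<'E'
from bench import arm
import cv2,numpy as np
np.set_printoptions(precision=4,suppress=True)
s=arm.read_state(); print(s)
for n in("side","top"):
    cv2.imwrite(f"pics/{n}0.png",arm.get_image(n)[:,:,::-1]); m=arm.camera_model(n); print(m)
E
```

```text
pics
{'clock': 0.0, 'joints': array([-0.8774,  0.3856,  0.0066, -0.0005, -1.194 , -0.2586]), 'joint_vel': array([-0.0004,  0.0005,  0.0003, -0.0002, -0.0013,  0.001 ]), 'joint_efforts': array([  0.0006, -39.229 ,  18.8405,   4.1862,  -0.0046,   0.    ]), 'position': array([ 263.2155, -566.6445,  403.622 ]), 'ee_rot': array([-0.2156,  0.9765,  0.0011, -0.0003]), 'contact_force': array([-0.0207, -0.139 ,  0.0593]), 'wrist_torque': array([-0.0155, -0.0068,  0.0172]), 'grasp_force': 0.0, 'gripper_width': 85.64155280918449}
{'intrinsics': array([[445.5527,   0.    , 322.9597],
       [  0.    , 445.5527, 235.1671],
       [  0.    ,   0.    ,   1.    ]]), 'pose': array([[  -0.9736,    0.1574,   -0.1652,  375.5789],
       [  -0.228 ,   -0.6931,    0.6838,  808.8258],
       [  -0.0069,    0.7034,    0.7107, 1011.8017],
       [   0.    ,    0.    ,    0.    ,    1.    ]])}
{'intrinsics': array([[437.1395,   0.    , 321.8966],
       [  0.    , 437.1395, 249.2072],
       [  0.    ,   0.    ,   1.    ]]), 'pose': array([[  -0.0114,    0.9953,   -0.0965,  442.2158],
       [  -0.9993,   -0.0079,    0.0374,   13.4353],
       [   0.0364,    0.0968,    0.9946, 1131.043 ],
       [   0.    ,    0.    ,    0.    ,    1.    ]])}
```

View pics/top0.png

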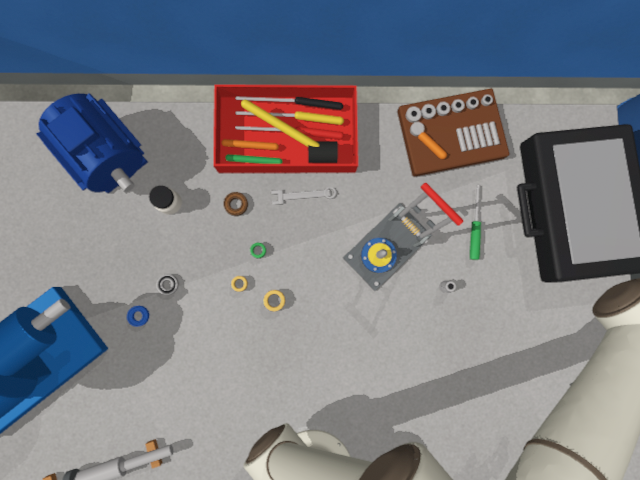

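View pics/side0.png

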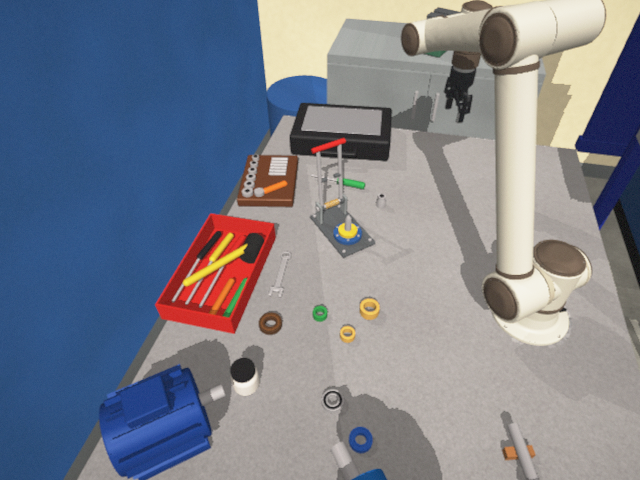

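Top view: the small brass spacer is at (239,284), the bearing at (168,284) and the post at about (380,254). The red handle runs from (423,186) to (460,222). Side view: spacer (347,333), bearing (332,399), post (348,225), handle (313,150)–(345,141). Next I'll enlarge these areas.

```bash
python3 - <<'E'
import cv2,numpy as np
T=cv2.imread("pics/top0.png");S=cv2.imread("pics/side0.png")
def c(I,u,v,w,h,k):
    a=cv2.resize(I[v:v+h,u:u+w],None,fx=k,fy=k,interpolation=cv2.INTER_CUBIC)
    for i in range(0,w,10):cv2.line(a,(i*k,0),(i*k,6),(0,0,255),1); cv2.putText(a,str(u+i),(i*k+2,16),0,.35,(0,0,255),1)
    for i in range(0,h,10):cv2.line(a,(0,i*k),(6,i*k),(0,0,255),1); cv2.putText(a,str(v+i),(8,i*k+4),0,.35,(0,0,255),1)
    return cv2.resize(a,(w*k,h*k))
r1=np.hstack([c(T,220,268,40,40,5),c(T,148,264,40,40,5),c(S,327,313,40,40,5),c(S,312,379,40,40,5)])
r2=np.hstack([c(T,340,170,130,130,3),c(S,295,130,130,130,3)])
r2=np.hstack([r2,np.zeros((390,20,3),np.uint8)])
cv2.imwrite("pics/crop0.png",np.vstack([r1,r2]))
E
```

```text
(no output)
```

View pics/crop0.png

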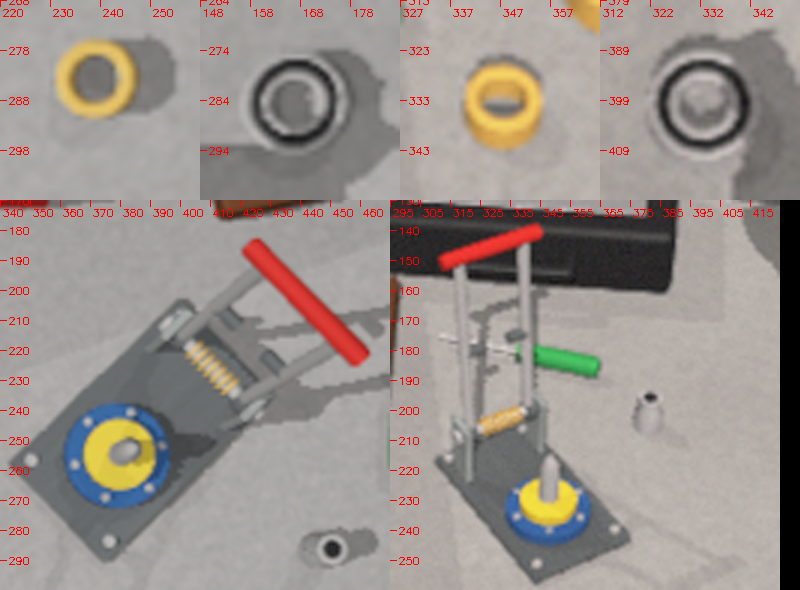

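The crops give refined pixel positions.

| Feature | Top (u,v) | Side (u,v) |
|---|---|---|
| Spacer top | (239.4,283.4) | (347.6,332.6) |
| Bearing top | (167,284.2) | (332.8,399.2) |
| Post tip | (385.7,250.7) | (348,215.7) |
| Handle end A | (423.7,184.3) | (312.3,151.3) |
| Handle end B | (460.7,223.3) | (345,140.3) |

I'll triangulate from these.

```bash
cat > h.py <<'E'
from bench import arm
import cv2,numpy as np
from scipy.spatial.transform import Rotation as R
np.set_printoptions(precision=1,suppress=True)
def ray(n,p):
    m=arm.camera_model(n);K=m["intrinsics"];P=m["pose"]
    d=np.linalg.inv(K)@[p[0],p[1],1]; d=P[:3,:3]@[d[0],-d[1],-d[2]]
    return P[:3,3],d/np.linalg.norm(d)
def atz(n,p,z):
    o,d=ray(n,p); return o+d*(z-o[2])/d[2]
def tri(pt,ps):
    A=0;b=0;
    for n,p in(("top",pt),("side",ps)):
        o,d=ray(n,p);M=np.eye(3)-np.outer(d,d);A=A+M;b=b+M@o
    return np.linalg.solve(A,b)
def proj(n,X):
    m=arm.camera_model(n);P=m["pose"];q=P[:3,:3].T@(np.asarray(X)-P[:3,3]);q=m["intrinsics"]@[q[0],-q[1],-q[2]];return q[:2]/q[2]
def totool(p):  # world grasp-point target -> shift in tool axes from now
    s=arm.read_state();r=R.from_quat(s["ee_rot"]);g=s["position"]+r.apply([0,0,155])
    return r.inv().apply(np.asarray(p)-g)
def st():
    s=arm.read_state();r=R.from_quat(s["ee_rot"]);print(round(s["clock"],2),"grasp",s["position"]+r.apply([0,0,155]),"yaxis",r.as_matrix()[:,1],"z",r.as_matrix()[:,2],"F",s["contact_force"],"w",round(s["gripper_width"],1),"j",np.round(s["joints"],2))
E
python3 - <<'E'
from h import *
for n,a,b,z in(("sp",(239.4,283.4),(347.6,332.6),20),("be",(167,284.2),(332.8,399.2),15),("tip",(385.7,250.7),(348,215.7),92),("hA",(423.7,184.3),(312.3,151.3),275),("hB",(460.7,223.3),(345,140.3),275)):
    print(n,atz("top",a,z),atz("side",b,z),tri(a,b))
for p in((343.3,256.7),(376,290.7)):print("corner",atz("top",p,10))
print("yel",atz("top",(379.7,254.7),38),atz("side",(295+158/3,130+300/3),38))
st()
E
```

```text
sp [465.1 180.6  20. ] [463.8 184.1  20. ] [464.7 181.3  15.5]
be [465.1 362.3  15. ] [463.7 363.1  15. ] [464.5 362.6  13.8]
tip [ 538.2 -178.9   92. ] [ 534.2 -173.9   92. ] [ 537.  -180.1   86.2]
hA [ 655.  -225.5  275. ] [ 653.5 -221.9  275. ] [ 655.2 -226.4  271.9]
hB [ 575.2 -297.6  275. ] [ 573.1 -297.3  275. ] [ 574.2 -297.7  274.8]
corner [531.1 -83.7  10. ]
corner [ 442.9 -166.4   10. ]
yel [ 533.2 -173.4   38. ] [ 532.1 -167.1   38. ]
0.1 grasp [ 263.1 -566.4  248.7] yaxis [-0.4  0.9  0. ] z [-0.  0. -1.] F [ 0.5  0.3 -0.1] w 85.4 j [-0.9  0.4  0.  -0.  -1.2 -0.3]
```

```bash
cat >> h.py <<'E'
POST=np.array([535.,-176.]);XD=np.array([.68,-.733])
YT=np.r_[-XD,0]  # desired tool y
def plan(p,z):
    s=arm.read_state();r=R.from_quat(s["ee_rot"]);t=R.from_matrix(np.c_[np.cross(YT,[0,0,-1]),YT,[0,0,-1]])
    tcp=np.array([p[0],p[1],z+155.]);print("travel",r.inv().apply(tcp-s["position"]),"dr",np.round((r.inv()*t).as_rotvec(),3))
E
python3 - <<'E'
from h import *
plan((464.5,181.5),120)
E
```

```text
travel [-497.6  593.6  129.9] dr [ 0.   0.  -0.3]
```

move_arm(fingers=[60,60,60,60,60,60,60,60,60,60], travel=[[-32,38,0],[-64,76,0],[-96,115,0],[-128,153,0],[-160,191,0],[-192,229,0],[-224,267,0],[-256,305,0],[-288,344,0],[-320,382,0]], dr=[[0,0,-0.1],[0,0,-0.2],[0,0,-0.3],[0,0,-0.313],[0,0,-0.313],[0,0,-0.313],[0,0,-0.313],[0,0,-0.313],[0,0,-0.313],[0,0,-0.313]])

```text
clock: 1.1
position: [392.2, -83.8, 404.8]
ee_rot: [-0.365, 0.931, 0.0, 0.0]
contact_force: [0.7, 0.1, -0.3]
gripper_width: 59.9
grasp_force: 0.0
```

```bash
sed -i 's/"dr",np.round((r.inv()\*t).as_rotvec(),3)/"dr1000",1000*(r.inv()*t).as_rotvec()/' h.py; python3 - <<'E'
from h import *
st();plan((464.5,181.5),80)
E
```

```text
1.1 grasp [392.3 -83.7 249.8] yaxis [-0.7  0.7 -0. ] z [ 0.  0. -1.] F [ 0.7  0.1 -0.3] w 59.9 j [ 0.2 -0.  -0.5 -0.  -1.1 -1. ]
travel [-233.3  145.3  169.8] dr1000 [-0.1  0.4 -0.1]
```

move_arm(fingers=[60,60,60,60,60,60,60,60,60,60], travel=[[-40,25,10],[-80,50,30],[-120,75,50],[-160,100,80],[-195,122,110],[-220,138,140],[-233.3,145.3,160],[-233.3,145.3,169.8],[-233.3,145.3,169.8],[-233.3,145.3,169.8]], dr=[[0,0,0],[0,0,0],[0,0,0],[0,0,0],[0,0,0],[0,0,0],[0,0,0],[0,0,0],[0,0,0],[0,0,0]])

```text
clock: 2.1
position: [464.7, 178.8, 235.5]
ee_rot: [-0.365, 0.931, -0.0, 0.0]
contact_force: [1.0, 0.4, 0.3]
gripper_width: 60.0
grasp_force: 0.0
```

```bash
cat >> h.py <<'E'
def crop(I,u,v,w,h,k):
    a=cv2.resize(np.ascontiguousarray(I[v:v+h,u:u+w,::-1]),None,fx=k,fy=k,interpolation=cv2.INTER_CUBIC)
    for i in range(0,w,10):cv2.line(a,(i*k,0),(i*k,6),(0,0,255),1); cv2.putText(a,str(u+i),(i*k+2,16),0,.35,(0,0,255),1)
    for i in range(0,h,10):cv2.line(a,(0,i*k),(6,i*k),(0,0,255),1); cv2.putText(a,str(v+i),(8,i*k+4),0,.35,(0,0,255),1)
    return a
E
python3 - <<'E'
from h import *
st();plan((464.5,181.5),22)
cv2.imwrite("pics/a.png",crop(arm.get_image("side"),290,250,110,110,5))
E
```

```text
2.1 grasp [464.7 178.8  80.5] yaxis [-0.7  0.7 -0. ] z [ 0. -0. -1.] F [1.  0.4 0.3] w 60.0 j [ 0.7  0.4 -0.5  0.  -0.7 -1.5]
travel [-1.7  2.2 58.5] dr1000 [-0.1  0.1 -0.7]
```

View pics/a.png

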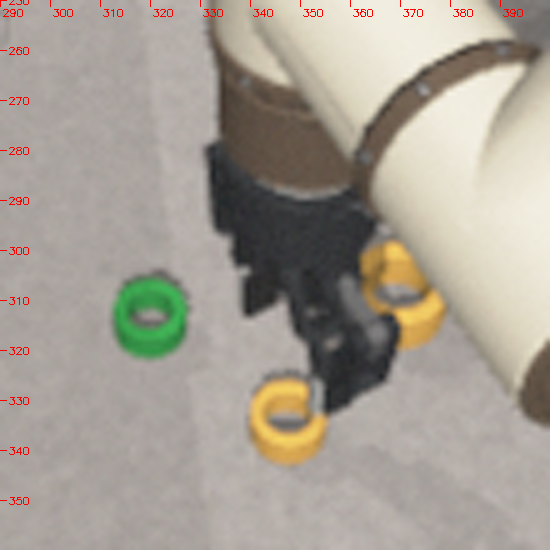

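move_arm(fingers=[60,60,60,60,60,60,40,30,30,30], travel=[[-1.7,2.2,15],[-1.7,2.2,30],[-1.7,2.2,45],[-1.7,2.2,55],[-1.7,2.2,60.5],[-1.7,2.2,60.5],[-1.7,2.2,60.5],[-1.7,2.2,60.5],[-1.7,2.2,60.5],[-1.7,2.2,60.5]], dr=[[0,0,0],[0,0,0],[0,0,0],[0,0,0],[0,0,0],[0,0,0],[0,0,0],[0,0,0],[0,0,0],[0,0,0]])

```text
clock: 3.15
position: [464.8, 182.4, 175.6]
ee_rot: [-0.366, 0.931, 0.0, 0.001]
contact_force: [-1.3, -0.7, 5.7]
gripper_width: 38.4
grasp_force: 59.7
```

move_arm(fingers=[30,30,30,30,30,30], travel=[[0,0,0],[0,0,0],[0,0,-10],[0,0,-25],[0,0,-40],[0,0,-40]], dr=[[0,0,0],[0,0,0],[0,0,0],[0,0,0],[0,0,0],[0,0,0]])

```text
clock: 3.75
position: [465.1, 182.8, 216.7]
ee_rot: [-0.365, 0.931, 0.001, 0.003]
contact_force: [0.2, 0.6, -0.6]
gripper_width: 38.0
grasp_force: 60.4
```

```bash
python3 - <<'E'
from h import *
st();plan(POST,150)
cv2.imwrite("pics/b.png",crop(arm.get_image("side"),290,250,110,110,5))
E
```

```text
3.75 grasp [465.8 183.3  61.7] yaxis [-0.7  0.7 -0. ] z [ 0.  0. -1.] F [ 0.2  0.6 -0.6] w 38.0 j [ 0.7  0.4 -0.5  0.  -0.6 -1.5]
travel [ 192.4 -310.5  -89.2] dr1000 [-0.5  5.2  0.3]
```

View pics/b.png

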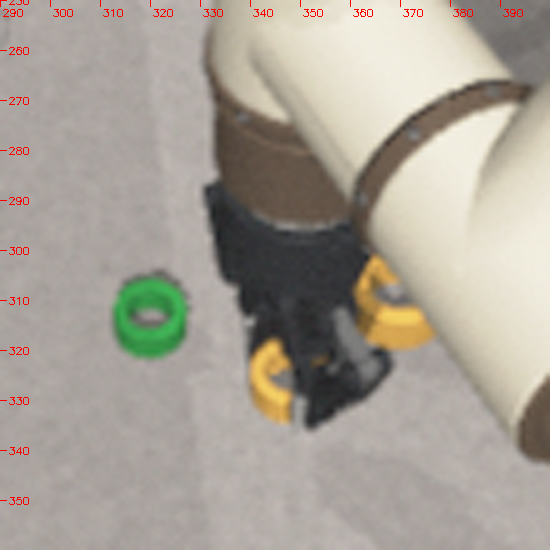

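The spacer is held. Its left edge is at u≈339.5 and its top rim at v≈317. I'll check its centre in the grip against the projection.

```bash
python3 - <<'E'
from h import *
s=arm.read_state();r=R.from_quat(s["ee_rot"])
for c in((465.8,183.3),):
  for z in (40,60):
    a=np.linspace(0,6.28,60);P=np.array([proj("side",(c[0]+20*np.cos(t),c[1]+20*np.sin(t),z)) for t in a]);print(z,P.min(0),P.max(0))
P=np.array([proj("side",(464.5+20*np.cos(t),181.5+20*np.sin(t),20)) for t in a]);print("before",P.min(0),P.max(0))
plan(POST,150)
E
```

```text
40 [339.3 321.2] [355.  334.7]
60 [339.4 316.8] [355.4 330.3]
before [339.7 325.1] [355.3 338.5]
travel [ 191.9 -310.6  -90. ] dr1000 [-0.1  3.  -0.2]
```

move_arm(fingers=[30,30,30,30,30,30,30,30,30,30], travel=[[5,-8,-20],[20,-32,-45],[40,-65,-70],[65,-105,-90],[90,-145,-90],[115,-186,-90],[140,-226,-90],[163,-264,-90],[180,-291,-90],[187,-303,-90]], dr=[[0,0,0],[0,0,0],[0,0,0],[0,0,0],[0,0,0],[0,0,0],[0,0,0],[0,0,0],[0,0,0],[0,0,0]])

```text
clock: 4.8
position: [533.3, -169.6, 303.1]
ee_rot: [-0.364, 0.932, 0.0, -0.001]
contact_force: [1.0, 0.4, -2.0]
gripper_width: 37.8
grasp_force: 60.6
```

move_arm(fingers=[30,30,30], travel=[[4,-6,0],[4,-6,0],[4,-6,0]], dr=[[0,0,0],[0,0,0],[0,0,0]])

```text
clock: 5.1
position: [534.5, -173.2, 304.1]
ee_rot: [-0.366, 0.931, 0.0, -0.0]
contact_force: [-0.2, 0.2, -1.7]
gripper_width: 38.0
grasp_force: 60.6
```

```bash
python3 - <<'E'
from h import *
st();plan(POST,115)
a=crop(arm.get_image("side"),300,160,80,100,5);b=crop(arm.get_image("top"),340,190,80,100,5)
cv2.imwrite("pics/c.png",np.hstack([a,b]))
for n in("side","top"):print(n,proj(n,(*POST,92)),proj(n,(*POST,39)))
E
```

```text
5.1 grasp [ 534.4 -173.2  149.1] yaxis [-0.7  0.7  0. ] z [-0.  0. -1.] F [-0.2  0.2 -1.7] w 38.0 j [-0.   0.4 -0.3 -0.  -0.9 -0.8]
travel [ 1.5 -2.4 34.1] dr1000 [ 0.8 -0.3  0.9]
side [347.9 215.2] [347.3 227.7]
top [384.5 252. ] [380.8 253.9]
```

View pics/c.png

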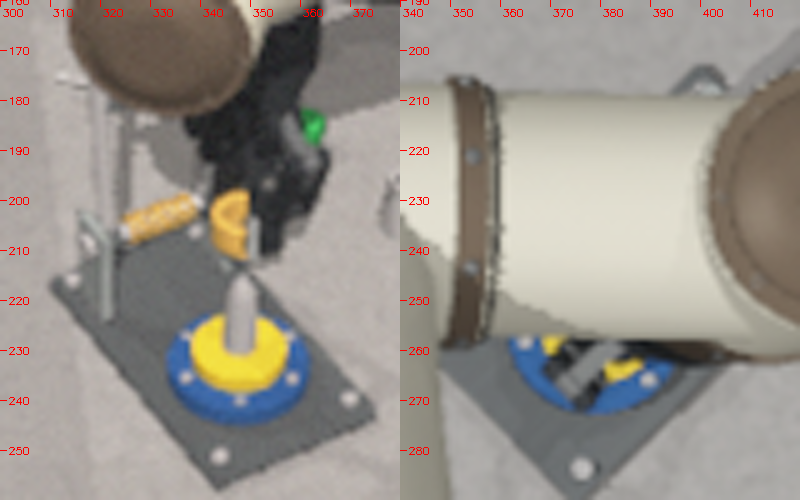

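```bash
python3 - <<'E'
from h import *
a=crop(arm.get_image("side"),250,60,200,200,2);b=crop(arm.get_image("top"),300,120,200,200,2)
cv2.imwrite("pics/d.png",np.hstack([a,b]))
XD3=np.r_[XD,0];Y3=np.array([.733,.68,0]);H=np.r_[POST,0]+118*XD3+[0,0,275]
for n in("side","top"):print(n,proj(n,H-55*Y3),proj(n,H+55*Y3), proj(n,[534,-173,304]),proj(n,[534,-173,404]))
E
```

```text
side [344.6 139.7] [311.9 150.6] [350.6 158.1] [352.1 125.5]
top [461.8 223.4] [423.5 184. ] [402.8 242.6] [415.8 235.9]
```

View pics/d.png

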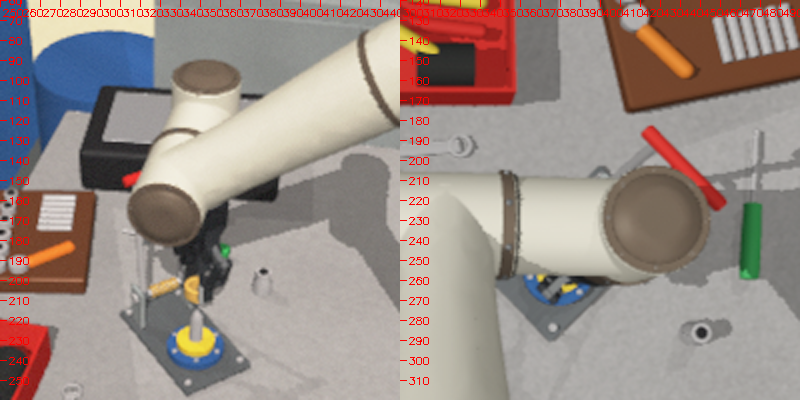

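The gripper column is above the post with the arm clear of the lever (handle at about (440,200) in the top view). The post tip in the side view at (348,215) matches my estimate, so I'll lower the spacer.

move_arm(fingers=[30,30,30,30,30,30], travel=[[1.3,-2,10],[1.3,-2,20],[1.3,-2,30],[1.3,-2,38],[1.3,-2,45],[1.3,-2,45]], dr=[[0,0,0],[0,0,0],[0,0,0],[0,0,0],[0,0,0],[0,0,0]])

```text
clock: 5.9
position: [534.7, -176.5, 257.9]
ee_rot: [-0.365, 0.931, 0.001, -0.001]
contact_force: [0.1, 0.8, -1.4]
gripper_width: 38.2
grasp_force: 60.6
```

move_arm(fingers=[30,30,30,30], travel=[[0,0,5],[0,0,10],[0,0,14],[0,0,14]], dr=[[0,0,0],[0,0,0],[0,0,0],[0,0,0]])

```text
clock: 6.3
position: [534.9, -176.5, 244.8]
ee_rot: [-0.365, 0.931, 0.0, -0.0]
contact_force: [-0.7, -0.1, -1.8]
gripper_width: 37.9
grasp_force: 60.6
```

```bash
python3 - <<'E'
from h import *
st();plan(POST,60);s=arm.read_state();print(s["wrist_torque"]*100, R.from_quat(s["ee_rot"]).inv().apply(s["contact_force"]))
E
```

```text
6.3 grasp [ 534.7 -176.5   89.8] yaxis [-0.7  0.7  0. ] z [-0.  0. -1.] F [-0.7 -0.1 -1.8] w 37.9 j [-0.   0.5 -0.3 -0.  -0.8 -0.8]
travel [-0.5  0.2 29.8] dr1000 [ 0.8 -0.7 -0.2]
[27.4 10.6  2. ] [0.6 0.4 1.8]
```

move_arm(fingers=[30,30,30,30,30,30], travel=[[0,0,6],[0,0,12],[0,0,18],[0,0,23],[0,0,27],[0,0,27]], dr=[[0,0,0],[0,0,0],[0,0,0],[0,0,0],[0,0,0],[0,0,0]])

```text
clock: 6.9
position: [534.9, -176.5, 217.5]
ee_rot: [-0.365, 0.931, 0.0, -0.001]
contact_force: [0.0, 1.4, -2.7]
gripper_width: 37.8
grasp_force: 60.5
```

move_arm(fingers=[30,30], travel=[[0,0,1],[0,0,1]], dr=[[0,0,0],[0,0,0]])

```text
clock: 7.1
position: [534.9, -176.5, 217.2]
ee_rot: [-0.365, 0.931, 0.0, -0.0]
contact_force: [-1.6, 1.8, -2.9]
gripper_width: 37.7
grasp_force: 60.6
```

move_arm(fingers=[30,30], travel=[[0,0,1],[0,0,1]], dr=[[0,0,0],[0,0,0]])

```text
clock: 7.3
position: [534.9, -176.5, 216.5]
ee_rot: [-0.365, 0.931, 0.0, -0.0]
contact_force: [-3.1, 2.9, 0.3]
gripper_width: 37.8
grasp_force: 60.8
```

move_arm(fingers=[30,30], travel=[[0,0.7,0],[0,0.7,0]], dr=[[0,0,0],[0,0,0]])

```text
clock: 7.5
position: [534.9, -176.2, 216.6]
ee_rot: [-0.365, 0.931, -0.0, 0.001]
contact_force: [0.2, 0.3, -1.4]
gripper_width: 38.0
grasp_force: 60.6
```

move_arm(fingers=[30,30], travel=[[0,0,1],[0,0,1]], dr=[[0,0,0],[0,0,0]])

```text
clock: 7.7
position: [534.9, -176.2, 215.5]
ee_rot: [-0.365, 0.931, -0.0, 0.0]
contact_force: [-0.3, -0.3, -1.2]
gripper_width: 38.1
grasp_force: 60.6
```

move_arm(fingers=[30,30], travel=[[0,0,1],[0,0,1]], dr=[[0,0,0],[0,0,0]])

```text
clock: 7.9
position: [534.7, -176.1, 214.3]
ee_rot: [-0.365, 0.931, -0.0, 0.0]
contact_force: [0.1, 0.4, -1.6]
gripper_width: 37.9
grasp_force: 60.6
```

move_arm(fingers=[30,30], travel=[[0,0,0.8],[0,0,0.8]], dr=[[0,0,0],[0,0,0]])

```text
clock: 8.1
position: [534.6, -176.1, 213.5]
ee_rot: [-0.365, 0.931, -0.0, -0.0]
contact_force: [-0.9, -0.4, -0.9]
gripper_width: 38.0
grasp_force: 60.6
```

move_arm(fingers=[30,30], travel=[[0,0,0.8],[0,0,0.8]], dr=[[0,0,0],[0,0,0]])

```text
clock: 8.3
position: [534.6, -176.0, 212.7]
ee_rot: [-0.365, 0.931, 0.0, -0.0]
contact_force: [0.1, 0.1, -1.4]
gripper_width: 38.1
grasp_force: 60.6
```

move_arm(fingers=[30,30], travel=[[0,0,0.7],[0,0,0.7]], dr=[[0,0,0],[0,0,0]])

```text
clock: 8.5
position: [534.6, -176.0, 212.6]
ee_rot: [-0.365, 0.931, -0.0, 0.0]
contact_force: [-1.4, 0.0, 3.1]
gripper_width: 37.8
grasp_force: 61.0
```

move_arm(fingers=[30,30], travel=[[0,0,0.6],[0,0,0.6]], dr=[[0,0,0],[0,0,0]])

```text
clock: 8.7
position: [534.6, -176.0, 212.5]
ee_rot: [-0.365, 0.931, -0.0, 0.0]
contact_force: [-2.5, 1.6, 5.9]
gripper_width: 37.9
grasp_force: 61.4
```

move_arm(fingers=[30,42,50,60,62,62,62,62,62], travel=[[0,0,-0.8],[0,0,-0.8],[0,0,-0.8],[0,0,-0.8],[0,0,-0.8],[0,0,-10],[0,0,-30],[0,0,-60],[0,0,-95]], dr=[[0,0,0],[0,0,0],[0,0,0],[0,0,0],[0,0,0],[0,0,0],[0,0,0],[0,0,0],[0,0,0]])

```text
clock: 9.6
position: [534.3, -176.0, 307.3]
ee_rot: [-0.365, 0.931, 0.0, -0.001]
contact_force: [1.1, 0.0, 0.6]
gripper_width: 61.9
grasp_force: 0.0
```

```bash
python3 - <<'E'
from h import *
st();plan((464.5,362.8),90)
cv2.imwrite("pics/e.png",crop(arm.get_image("side"),310,180,80,80,6))
E
```

```text
9.6 grasp [ 534.  -176.   152.3] yaxis [-0.7  0.7  0. ] z [-0.  0. -1.] F [1.1 0.  0.6] w 61.9 j [-0.   0.4 -0.3 -0.  -0.9 -0.8]
travel [-315.3  442.4   62.5] dr1000 [ 1.4 -1.4 -0.2]
```

View pics/e.png

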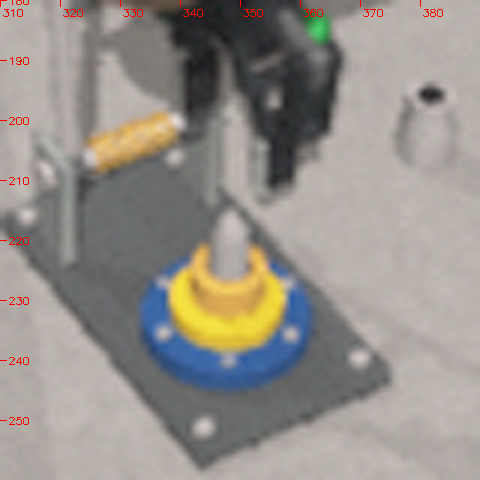

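The spacer sits flat around the post on the yellow sleeve, at (348,228) in the side view. Next is the bearing.

move_arm(fingers=[68,68,68,68,68,68,68,68,68,68], travel=[[-15,21,0],[-43,60,0],[-72,101,0],[-100,140,0],[-129,181,0],[-158,222,0],[-187,262,0],[-216,303,0],[-244,342,10],[-272,382,30]], dr=[[0,0,0],[0,0,0],[0,0,0],[0,0,0],[0,0,0],[0,0,0],[0,0,0],[0,0,0],[0,0,0],[0,0,0]])

```text
clock: 10.65
position: [474.4, 289.1, 279.5]
ee_rot: [-0.366, 0.931, 0.001, 0.003]
contact_force: [1.9, -0.8, 0.3]
gripper_width: 68.1
grasp_force: 0.0
```

move_arm(fingers=[68,68,68,68,68], travel=[[-28,39,20],[-43,60,45],[-43,60,60],[-43,60,60],[-43,60,60]], dr=[[0,0,0],[0,0,0],[0,0,0],[0,0,0],[0,0,0]])

```text
clock: 11.15
position: [465.5, 359.7, 218.1]
ee_rot: [-0.365, 0.931, -0.0, 0.0]
contact_force: [-0.5, 0.2, 0.8]
gripper_width: 68.2
grasp_force: 0.0
```

```bash
python3 - <<'E'
from h import *
st();plan((464.5,362.8),18)
E
```

```text
11.15 grasp [465.5 359.7  63.1] yaxis [-0.7  0.7 -0. ] z [ 0. -0. -1.] F [-0.5  0.2  0.8] w 68.2 j [ 0.9  0.5 -0.3  0.  -0.8 -1.8]
travel [-1.4  3.  45. ] dr1000 [-0.3  0.2  0.1]
```

move_arm(fingers=[68,68,68,68,68,58,46,42,42,42], travel=[[-1.4,3,15],[-1.4,3,28],[-1.4,3,38],[-1.4,3,44],[-1.4,3,44],[-1.4,3,44],[-1.4,3,44],[-1.4,3,44],[-1.4,3,44],[-1.4,3,44]], dr=[[0,0,0],[0,0,0],[0,0,0],[0,0,0],[0,0,0],[0,0,0],[0,0,0],[0,0,0],[0,0,0],[0,0,0]])

```text
clock: 12.15
position: [464.5, 363.0, 174.7]
ee_rot: [-0.365, 0.931, 0.0, 0.001]
contact_force: [-1.0, -1.1, 6.2]
gripper_width: 49.5
grasp_force: 61.4
```

move_arm(fingers=[42,42,42,42,42,42], travel=[[0,0,0],[0,0,0],[0,0,-10],[0,0,-25],[0,0,-40],[0,0,-40]], dr=[[0,0,0],[0,0,0],[0,0,0],[0,0,0],[0,0,0],[0,0,0]])

```text
clock: 12.75
position: [464.8, 363.6, 215.9]
ee_rot: [-0.365, 0.931, 0.001, 0.002]
contact_force: [0.4, 0.5, -0.6]
gripper_width: 49.7
grasp_force: 62.3
```

```bash
python3 - <<'E'
from h import *
st();plan((534.6,-176),150)
cv2.imwrite("pics/f.png",crop(arm.get_image("side"),280,310,100,100,5))
s=arm.read_state();g=s["position"]
for z in (40,55):
    a=np.linspace(0,6.28,60);P=np.array([proj("side",(g[0]+26*np.cos(t),g[1]+26*np.sin(t),z)) for t in a]);print(z,P.min(0),P.max(0))
E
```

```text
12.75 grasp [465.3 364.2  60.9] yaxis [-0.7  0.7  0. ] z [ 0.  0. -1.] F [ 0.4  0.5 -0.6] w 49.7 j [ 0.9  0.5 -0.3  0.  -0.7 -1.8]
travel [ 315.5 -442.9  -91. ] dr1000 [0.7 5.1 0.3]
40 [321.1 383.5] [344.1 405.5]
55 [321.1 380.4] [344.2 402.6]
```

View pics/f.png

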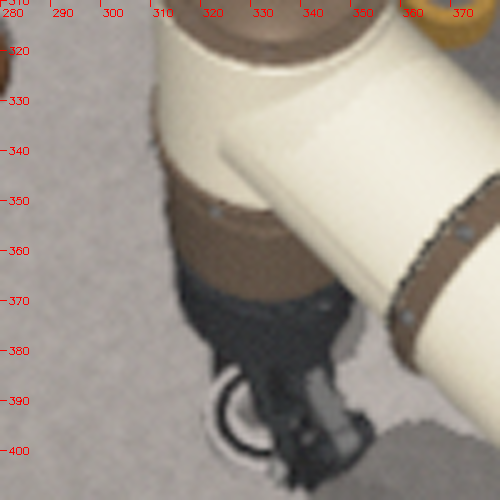

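The bearing is held level and centred, with its left edge at u≈320.5 against 321 predicted. I'll carry it to the post.

move_arm(fingers=[42,42,42,42,42,42,42,42,42,42], travel=[[5,-7,-20],[20,-28,-45],[42,-59,-70],[70,-98,-91],[98,-138,-91],[127,-178,-91],[156,-219,-91],[185,-260,-91],[214,-300,-91],[240,-337,-91]], dr=[[0,0,0],[0,0,0],[0,0,0],[0,0,0],[0,0,0],[0,0,0],[0,0,0],[0,0,0],[0,0,0],[0,0,0]])

```text
clock: 13.8
position: [517.0, -49.6, 303.7]
ee_rot: [-0.365, 0.931, 0.0, -0.001]
contact_force: [0.9, 1.4, -1.1]
gripper_width: 49.8
grasp_force: 62.5
```

move_arm(fingers=[42,42,42,42,42,42], travel=[[25,-35,0],[48,-68,0],[64,-90,0],[75,-105,0],[75,-105,0],[75,-105,0]], dr=[[0,0,0],[0,0,0],[0,0,0],[0,0,0],[0,0,0],[0,0,0]])

```text
clock: 14.4
position: [533.5, -175.5, 303.5]
ee_rot: [-0.365, 0.931, 0.001, -0.001]
contact_force: [-0.2, 1.0, -1.5]
gripper_width: 49.7
grasp_force: 62.5
```

```bash
python3 - <<'E'
from h import *
st();plan((534.6,-176),90)
E
```

```text
14.4 grasp [ 533.2 -175.4  148.5] yaxis [-0.7  0.7  0. ] z [-0.  0. -1.] F [-0.2  1.  -1.5] w 49.7 j [-0.   0.4 -0.3 -0.  -0.9 -0.8]
travel [-0.5 -1.2 58.5] dr1000 [ 1.7 -1.  -1.3]
```

move_arm(fingers=[42,42,42,42,42,42,42,42,42], travel=[[-0.5,-1.1,8],[-0.5,-1.1,18],[-0.5,-1.1,27],[-0.5,-1.1,34],[-0.5,-1.1,41],[-0.5,-1.1,48],[-0.5,-1.1,53],[-0.5,-1.1,58],[-0.5,-1.1,58]], dr=[[0,0,0],[0,0,0],[0,0,0],[0,0,0],[0,0,0],[0,0,0],[0,0,0],[0,0,0],[0,0,0]])

```text
clock: 15.3
position: [534.8, -175.9, 245.8]
ee_rot: [-0.365, 0.931, 0.0, -0.001]
contact_force: [0.1, -0.3, -1.3]
gripper_width: 49.2
grasp_force: 62.5
```

move_arm(fingers=[42,42,42,42], travel=[[0,0,4],[0,0,8],[0,0,10.5],[0,0,10.5]], dr=[[0,0,0],[0,0,0],[0,0,0],[0,0,0]])

```text
clock: 15.7
position: [534.9, -175.9, 235.6]
ee_rot: [-0.365, 0.931, 0.0, -0.0]
contact_force: [-0.7, -0.0, -1.2]
gripper_width: 49.5
grasp_force: 62.5
```

move_arm(fingers=[42,42,42], travel=[[0,0,1.2],[0,0,2.4],[0,0,2.4]], dr=[[0,0,0],[0,0,0],[0,0,0]])

```text
clock: 16.0
position: [535.0, -175.9, 233.6]
ee_rot: [-0.365, 0.931, 0.0, -0.0]
contact_force: [0.2, -0.7, -1.3]
gripper_width: 49.0
grasp_force: 62.5
```

move_arm(fingers=[42,42], travel=[[0,0,0.7],[0,0,0.7]], dr=[[0,0,0],[0,0,0]])

```text
clock: 16.2
position: [535.0, -175.9, 232.9]
ee_rot: [-0.365, 0.931, -0.0, 0.0]
contact_force: [0.3, 0.1, -1.1]
gripper_width: 49.0
grasp_force: 62.5
```

move_arm(fingers=[42,42], travel=[[0,0,0.7],[0,0,0.7]], dr=[[0,0,0],[0,0,0]])

```text
clock: 16.4
position: [535.0, -175.9, 232.2]
ee_rot: [-0.365, 0.931, 0.0, -0.0]
contact_force: [-0.1, 0.7, -1.5]
gripper_width: 49.2
grasp_force: 62.5
```

move_arm(fingers=[42,42], travel=[[0,0,0.7],[0,0,0.7]], dr=[[0,0,0],[0,0,0]])

```text
clock: 16.6
position: [535.1, -175.9, 231.7]
ee_rot: [-0.365, 0.931, -0.0, 0.0]
contact_force: [-0.8, -0.6, -0.6]
gripper_width: 49.6
grasp_force: 62.6
```

move_arm(fingers=[42,42], travel=[[0,0,0.6],[0,0,0.6]], dr=[[0,0,0],[0,0,0]])

```text
clock: 16.8
position: [535.1, -175.9, 231.6]
ee_rot: [-0.365, 0.931, -0.0, 0.0]
contact_force: [-1.6, 1.7, 4.5]
gripper_width: 49.7
grasp_force: 63.1
```

move_arm(fingers=[42,53,60,70,70,70,60,50,50,50], travel=[[0,0,-0.6],[0,0,-0.6],[0,0,-0.6],[0,0,-0.6],[0,0,-10],[0,0,-35],[0,0,-75],[0,0,-120],[0,0,-165],[0,0,-210]], dr=[[0,0,0],[0,0,0],[0,0,0],[0,0,0],[0,0,0],[0,0,0],[0,0,0],[0,0,0],[0,0,0],[0,0,0]])

```text
clock: 17.8
position: [534.4, -175.9, 443.8]
ee_rot: [-0.365, 0.931, -0.0, 0.0]
contact_force: [0.4, 0.2, -0.1]
gripper_width: 49.8
grasp_force: 0.0
```

move_arm(fingers=[50,50,50,50], travel=[[0,0,-30],[0,0,-48],[0,0,-48],[0,0,-48]], dr=[[0,0,0],[0,0,0],[0,0,0],[0,0,0]])

```text
clock: 18.2
position: [534.6, -175.8, 488.9]
ee_rot: [-0.365, 0.931, 0.0, 0.0]
contact_force: [-0.4, -0.5, -0.9]
gripper_width: 49.7
grasp_force: 0.0
```

```bash
python3 - <<'E'
from h import *
st()
t=arm.get_image("top");sd=arm.get_image("side")
a=crop(sd,300,125,90,120,4);b=crop(t,370,165,100,120,4)
cv2.imwrite("pics/g.png",np.hstack([a,b]))
c=np.array([534.8,-176]);H=c+118.3*XD/np.linalg.norm(XD);print("handle",H);plan(H,330)
E
```

```text
18.2 grasp [ 534.6 -175.7  333.9] yaxis [-0.7  0.7  0. ] z [ 0.  0. -1.] F [-0.4 -0.5 -0.9] w 49.7 j [-0.   0.2 -0.  -0.  -1.3 -0.8]
handle [ 615.3 -262.7]
travel [   0.1 -118.5    2.3] dr1000 [ 2.3 -1.6 -0.3]
```

View pics/g.png

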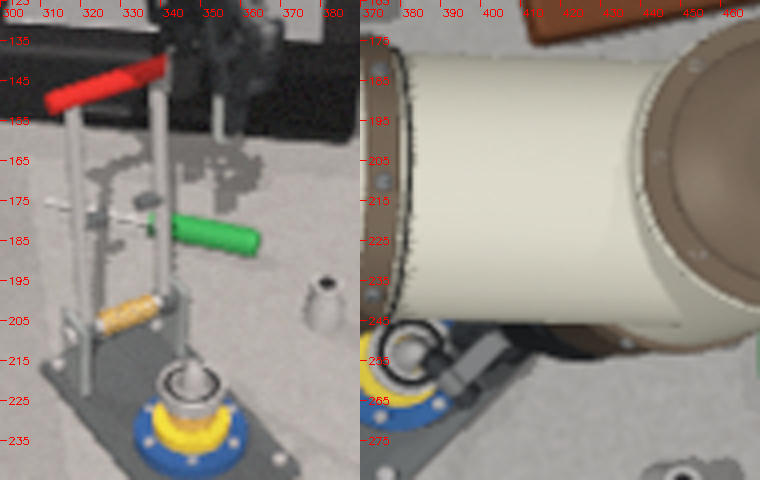

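The bearing sits on the spacer on the post, at (347,218) in the side view. The yellow sleeve is still proud and the handle is at rest. Now to the handle.

move_arm(fingers=[60,60,60,60,60,60,60], travel=[[0,-20,0],[0,-50,0],[0,-80,0],[0,-105,0],[0,-118,0],[0,-118,0],[0,-118,0]], dr=[[0,0,0],[0,0,0],[0.002,-0.002,0],[0.002,-0.002,0],[0.002,-0.002,0],[0.002,-0.002,0],[0.002,-0.002,0]])

```text
clock: 19.0
position: [615.3, -262.4, 487.3]
ee_rot: [-0.365, 0.931, 0.0, 0.0]
contact_force: [-0.4, 0.7, -0.9]
gripper_width: 60.0
grasp_force: 0.0
```

```bash
python3 - <<'E'
from h import *
st();plan((615,-262.4),275)
E
```

```text
19.0 grasp [ 615.3 -262.2  332.3] yaxis [-0.7  0.7  0. ] z [-0.  0. -1.] F [-0.4  0.7 -0.9] w 60.0 j [-0.2  0.4  0.3 -0.  -1.4 -0.7]
travel [ 0.3  0.2 57.3] dr1000 [ 0.6  0.3 -0.4]
```

move_arm(fingers=[60,60,60,60,60,40,25,18], travel=[[0,0,15],[0,0,30],[0,0,45],[0,0,56],[0,0,56],[0,0,56],[0,0,56],[0,0,56]], dr=[[0,0,0],[0,0,0],[0,0,0],[0,0,0],[0,0,0],[0,0,0],[0,0,0],[0,0,0]])

```text
clock: 19.8
position: [615.3, -262.2, 433.9]
ee_rot: [-0.365, 0.931, -0.001, 0.002]
contact_force: [-4.1, 6.9, 3.6]
gripper_width: 18.7
grasp_force: 3.5
```

move_arm(fingers=[12,8,8], travel=[[0,0,0],[0,0,0],[0,0,0]], dr=[[0,0,0],[0,0,0],[0,0,0]])

```text
clock: 20.1
position: [614.7, -261.5, 434.2]
ee_rot: [-0.366, 0.931, 0.001, 0.001]
contact_force: [-3.1, 4.8, 4.3]
gripper_width: 14.0
grasp_force: 58.4
```

```bash
python3 - <<'E'
from h import *
st();s=arm.read_state();c=np.array([534.8,-176]);g=s["position"]+R.from_quat(s["ee_rot"]).apply([0,0,155])
x=(g[:2]-c)@XD/np.linalg.norm(XD);print("press x",x,"z",g[2], "radius",np.hypot(x-100,g[2]-66),"phi deg",np.degrees(np.arctan2(100-x,g[2]-66)))
E
```

```text
20.1 grasp [ 614.9 -261.2  279.2] yaxis [-0.7  0.7  0. ] z [ 0.  0. -1.] F [-3.1  4.8  4.3] w 14.0 j [-0.2  0.4  0.2 -0.  -1.3 -0.7]
press x 116.9484915943335 z 279.1956388572895 radius 213.8682580353873 phi deg -4.545304415598938
```

```bash
python3 - <<'E'
import numpy as np
f=lambda t:np.array([210*(np.sin(np.radians(t-5))+np.sin(np.radians(5))),210*(np.cos(np.radians(5))-np.cos(np.radians(t-5)))])
for a,b,n in((0,25,10),(25,50,10),(50,75,10),(75,87,8),(87,95.3,8),(95.3,97,4)):
    print(a,b,[[0,*np.round(f(a+(b-a)*(i+1)/n)-f(a),1).tolist()] for i in range(n)])
E
```

```text
0 25 [[0, 9.1, -0.6], [0, 18.3, -0.8], [0, 27.5, -0.6], [0, 36.6, 0.0], [0, 45.7, 1.0], [0, 54.8, 2.4], [0, 63.8, 4.2], [0, 72.7, 6.4], [0, 81.5, 8.9], [0, 90.1, 11.9]]
25 50 [[0, 8.5, 3.3], [0, 16.9, 7.0], [0, 25.1, 11.1], [0, 33.2, 15.5], [0, 41.0, 20.2], [0, 48.6, 25.3], [0, 56.0, 30.7], [0, 63.2, 36.5], [0, 70.0, 42.5], [0, 76.7, 48.8]]
50 75 [[0, 6.3, 6.6], [0, 12.4, 13.5], [0, 18.1, 20.7], [0, 23.5, 28.0], [0, 28.6, 35.7], [0, 33.4, 43.5], [0, 37.8, 51.5], [0, 41.8, 59.7], [0, 45.5, 68.1], [0, 48.8, 76.7]]
75 87 [[0, 1.8, 5.2], [0, 3.5, 10.4], [0, 5.0, 15.7], [0, 6.4, 21.0], [0, 7.7, 26.4], [0, 8.8, 31.8], [0, 9.8, 37.2], [0, 10.6, 42.6]]
87 95.3 [[0, 0.5, 3.8], [0, 0.9, 7.5], [0, 1.3, 11.3], [0, 1.6, 15.1], [0, 1.8, 18.9], [0, 1.9, 22.7], [0, 2.0, 26.5], [0, 2.0, 30.3]]
95.3 97 [[0, -0.0, 1.6], [0, -0.0, 3.1], [0, -0.1, 4.7], [0, -0.1, 6.2]]
```

move_arm(fingers=[8,8,8,8,8,8,8,8,8,8], travel=[[0,9.1,-0.6],[0,18.3,-0.8],[0,27.5,-0.6],[0,36.6,0.0],[0,45.7,1.0],[0,54.8,2.4],[0,63.8,4.2],[0,72.7,6.4],[0,81.5,8.9],[0,90.1,11.9]], dr=[[0,0,0],[0,0,0],[0,0,0],[0,0,0],[0,0,0],[0,0,0],[0,0,0],[0,0,0],[0,0,0],[0,0,0]])

```text
clock: 21.1
position: [554.4, -197.4, 425.2]
ee_rot: [-0.366, 0.931, -0.005, 0.004]
contact_force: [2.1, -7.9, 1.0]
gripper_width: 13.6
grasp_force: 59.9
```

```bash
cat >> h.py <<'E'
def lev():
    s=arm.read_state();r=R.from_quat(s["ee_rot"]);print(round(s["clock"],2),"tcp",s["position"],"Ftool",r.inv().apply(s["contact_force"]),"w",round(s["gripper_width"],1),"vel",np.abs(s["joint_vel"]).max())
    g=s["position"]-[614.7,-261.5,434.2];print("y",g@YT,"z",-g[2],"x",g@np.cross(YT,[0,0,-1]))
E
python3 -c "
from h import *
lev()"
```

```text
21.1 tcp [ 554.4 -197.4  425.2] Ftool [ 3.9 -7.2 -0.9] w 13.6 vel 0.24393712348733218
y 88.01143752739196 z 8.959967565567581 x 0.6328076579293622
```

Following the arc well, with a spring force of about 7 N. I'll continue.

move_arm(fingers=[8,8,8,8,8,8,8,8,8,8], travel=[[0,8.5,3.3],[0,16.9,7.0],[0,25.1,11.1],[0,33.2,15.5],[0,41.0,20.2],[0,48.6,25.3],[0,56.0,30.7],[0,63.2,36.5],[0,70.0,42.5],[0,76.7,48.8]], dr=[[0,0,0],[0,0,0],[0,0,0],[0,0,0],[0,0,0],[0,0,0],[0,0,0],[0,0,0],[0,0,0],[0,0,0]])

```text
clock: 22.1
position: [501.9, -141.0, 374.3]
ee_rot: [-0.366, 0.931, -0.003, 0.002]
contact_force: [-0.8, -6.3, 3.4]
gripper_width: 13.6
grasp_force: 67.0
```

```bash
python3 -c "
from h import *
lev()"
```

```text
22.1 tcp [ 501.9 -141.   374.3] Ftool [ 4.9 -4.  -3.4] w 13.6 vel 0.23625950636702914
y 164.9975117670185 z 59.8936830317985 x 0.7602909005745033
```

move_arm(fingers=[8,8,8,8,8,8,8,8,8,8], travel=[[0,6.3,6.6],[0,12.4,13.5],[0,18.1,20.7],[0,23.5,28.0],[0,28.6,35.7],[0,33.4,43.5],[0,37.8,51.5],[0,41.8,59.7],[0,45.5,68.1],[0,48.8,76.7]], dr=[[0,0,0],[0,0,0],[0,0,0],[0,0,0],[0,0,0],[0,0,0],[0,0,0],[0,0,0],[0,0,0],[0,0,0]])

```text
clock: 23.1
position: [468.3, -104.9, 296.3]
ee_rot: [-0.366, 0.931, -0.002, 0.001]
contact_force: [-4.2, -3.7, 8.2]
gripper_width: 13.7
grasp_force: 72.9
```

```bash
python3 -c "
from h import *
lev()"
```

```text
23.1 tcp [ 468.3 -104.9  296.3] Ftool [ 5.6  0.1 -8.2] w 13.7 vel 0.2405245881319658
y 214.32654662060298 z 137.86423698741544 x 0.8060830533621157
```

move_arm(fingers=[8,8,8,8,8,8,8,8], travel=[[0,1.8,5.2],[0,3.5,10.4],[0,5.0,15.7],[0,6.4,21.0],[0,7.7,26.4],[0,8.8,31.8],[0,9.8,37.2],[0,10.6,42.6]], dr=[[0,0,0],[0,0,0],[0,0,0],[0,0,0],[0,0,0],[0,0,0],[0,0,0],[0,0,0]])

```text
clock: 23.9
position: [460.7, -96.7, 253.4]
ee_rot: [-0.366, 0.931, -0.001, 0.0]
contact_force: [-4.0, -2.0, 5.5]
gripper_width: 14.0
grasp_force: 76.2
```

move_arm(fingers=[8,8,8,8,8,8], travel=[[0,0.5,3.8],[0,0.9,7.5],[0,1.3,11.3],[0,1.6,15.1],[0,1.8,18.9],[0,1.8,18.9]], dr=[[0,0,0],[0,0,0],[0,0,0],[0,0,0],[0,0,0],[0,0,0]])

```text
clock: 24.5
position: [459.3, -95.1, 234.5]
ee_rot: [-0.365, 0.931, -0.0, -0.0]
contact_force: [-5.1, 1.5, 10.5]
gripper_width: 14.0
grasp_force: 78.0
```

```bash
python3 -c "
from h import *
lev()"
```

```text
24.5 tcp [459.3 -95.1 234.5] Ftool [  2.7   4.6 -10.5] w 14.0 vel 0.0047068330010811635
y 227.60145125660108 z 199.65049425734074 x 0.7644084666993933
```

move_arm(fingers=[8,8,8,8,8], travel=[[0,0.1,3.5],[0,0.2,7],[0,0.2,9],[0,0.2,10.5],[0,0.2,10.5]], dr=[[0,0,0],[0,0,0],[0,0,0],[0,0,0],[0,0,0]])

```text
clock: 25.0
position: [459.0, -94.8, 224.3]
ee_rot: [-0.366, 0.931, 0.0, -0.0]
contact_force: [-8.5, 4.0, 12.7]
gripper_width: 13.6
grasp_force: 78.4
```

move_arm(fingers=[8,8,8], travel=[[0,0,1],[0,0,2],[0,0,2]], dr=[[0,0,0],[0,0,0],[0,0,0]])

```text
clock: 25.3
position: [459.0, -94.8, 222.5]
ee_rot: [-0.366, 0.931, 0.0, -0.0]
contact_force: [-8.9, 4.0, 14.2]
gripper_width: 13.7
grasp_force: 78.6
```

```bash
python3 -c "
from h import *
lev()"
```

```text
25.3 tcp [459.  -94.8 222.5] Ftool [  3.8   9.  -14.2] w 13.7 vel 0.002751235750712249
y 228.09531601657625 z 211.70858096333248 x 0.7805100013305974
```

move_arm(fingers=[8,8,8], travel=[[0,0,1],[0,0,2],[0,0,2]], dr=[[0,0,0],[0,0,0],[0,0,0]])

```text
clock: 25.6
position: [459.0, -94.8, 220.6]
ee_rot: [-0.366, 0.931, 0.0, -0.0]
contact_force: [-8.3, 5.1, 15.1]
gripper_width: 13.8
grasp_force: 78.7
```

move_arm(fingers=[8,8,8], travel=[[0,0,1],[0,0,2],[0,0,2]], dr=[[0,0,0],[0,0,0],[0,0,0]])

```text
clock: 25.9
position: [459.0, -94.7, 218.6]
ee_rot: [-0.366, 0.931, -0.0, -0.0]
contact_force: [-8.4, 5.4, 15.6]
gripper_width: 13.7
grasp_force: 78.7
```

move_arm(fingers=[8,8,8], travel=[[0,0,1],[0,0,2],[0,0,2]], dr=[[0,0,0],[0,0,0],[0,0,0]])

```text
clock: 26.2
position: [459.0, -94.7, 217.1]
ee_rot: [-0.365, 0.931, 0.0, -0.001]
contact_force: [-9.4, 5.2, 21.2]
gripper_width: 13.9
grasp_force: 80.4
```

move_arm(fingers=[8,8,8], travel=[[0,0,1],[0,0,2],[0,0,2]], dr=[[0,0,0],[0,0,0],[0,0,0]])

```text
clock: 26.5
position: [458.9, -94.7, 216.4]
ee_rot: [-0.366, 0.931, -0.0, -0.001]
contact_force: [-11.7, 7.2, 32.6]
gripper_width: 13.7
grasp_force: 81.6
```

```bash
python3 - <<'E'
from h import *
lev()
t=arm.get_image("top");sd=arm.get_image("side")
cv2.imwrite("pics/k.png",np.hstack([crop(sd,310,180,80,80,5)]))
hsv=cv2.cvtColor(sd,cv2.COLOR_RGB2HSV)
for n,im in(("side",sd),("top",t)):
    h=cv2.cvtColor(im,cv2.COLOR_RGB2HSV);m=((h[...,0]<6)|(h[...,0]>174))&(h[...,1]>180)&(h[...,2]>90)
    k,l,stt,c=cv2.connectedComponentsWithStats(m.astype(np.uint8))
    print(n,[(stt[i].tolist(),np.round(c[i],1).tolist()) for i in range(1,k) if stt[i][4]>15])
    for z in(58,62,66,70,75): # expected bar ends
        Y3=np.array([.733,.68,0]);B=np.r_[np.array([534.8,-176])-110*XD,z];print(z,proj(n,B-55*Y3),proj(n,B+55*Y3),proj(n,B))
E
```

```text
26.5 tcp [458.9 -94.7 216.4] Ftool [  3.7  13.2 -32.6] w 13.7 vel 0.001554153643616839
y 228.22606755503392 z 217.8016514940508 x 0.7243346941612572
side [([156, 214, 119, 119, 6138], [216.4, 274.9]), ([352, 243, 15, 10, 66], [358.9, 247.7])]
58 [382.7 239. ] [351.5 252.6] [367.4 245.7]
62 [382.9 238. ] [351.6 251.7] [367.4 244.8]
66 [383.  237.1] [351.6 250.7] [367.5 243.8]
70 [383.1 236.1] [351.7 249.8] [367.6 242.9]
75 [383.2 235. ] [351.7 248.6] [367.7 241.7]
top [([214, 85, 144, 87, 8602], [285.1, 127.7])]
58 [365.7 300.3] [334.7 267.7] [350.2 284. ]
62 [365.9 300.4] [334.9 267.6] [350.4 283.9]
66 [366.1 300.4] [335.  267.5] [350.5 283.9]
70 [366.4 300.4] [335.1 267.4] [350.7 283.9]
75 [366.7 300.5] [335.2 267.3] [350.9 283.9]
```

The hard stop is reached: z travel 217.8 mm corresponds to about 1.70 rad, and the force rose from 15 to 33 N. Now I'll ease the lever back up.

```bash
python3 - <<'E'
import numpy as np
f=lambda t:np.array([210*(np.sin(np.radians(t-5))+np.sin(np.radians(5))),210*(np.cos(np.radians(5))-np.cos(np.radians(t-5)))])
c=np.array([228.2,219.4])
for a,b in((97,81),(81,61),(61,41),(41,21),(21,1),(1,0)):
    n=10 if a>1 else 2
    print(a,b,[[0,*np.round(f(a+(b-a)*(i+1)/n)-c,1).tolist()] for i in range(n)]);c=c+np.round(f(b)-c,1)
E
```

```text
97 81 [[0, 0.1, -8.7], [0, 0.1, -14.6], [0, -0.1, -20.5], [0, -0.5, -26.3], [0, -1.0, -32.2], [0, -1.7, -38.0], [0, -2.6, -43.8], [0, -3.6, -49.5], [0, -4.8, -55.3], [0, -6.1, -61.0]]
81 61 [[0, -1.9, -7.1], [0, -4.1, -14.1], [0, -6.5, -21.0], [0, -9.1, -27.9], [0, -12.0, -34.6], [0, -15.1, -41.3], [0, -18.4, -47.8], [0, -21.9, -54.2], [0, -25.7, -60.5], [0, -29.7, -66.6]]
61 41 [[0, -4.2, -6.0], [0, -8.6, -11.9], [0, -13.2, -17.6], [0, -18.0, -23.1], [0, -23.0, -28.5], [0, -28.2, -33.7], [0, -33.6, -38.7], [0, -39.1, -43.5], [0, -44.8, -48.1], [0, -50.7, -52.5]]
41 21 [[0, -6.0, -4.2], [0, -12.1, -8.2], [0, -18.4, -12.0], [0, -24.8, -15.5], [0, -31.3, -18.8], [0, -38.0, -21.9], [0, -44.7, -24.8], [0, -51.6, -27.4], [0, -58.5, -29.8], [0, -65.5, -32.0]]
21 1 [[0, -7.1, -1.9], [0, -14.2, -3.5], [0, -21.4, -4.9], [0, -28.7, -6.1], [0, -35.9, -6.9], [0, -43.2, -7.6], [0, -50.6, -8.0], [0, -57.9, -8.1], [0, -65.2, -8.0], [0, -72.5, -7.6]]
1 0 [[0, -1.9, 0.1], [0, -3.7, 0.3]]
```

move_arm(fingers=[8,8,8,8,8,8,8,8,8,8], travel=[[0,0.1,-5],[0,0.1,-11],[0,-0.1,-18],[0,-0.5,-25],[0,-1.0,-31.5],[0,-1.7,-38.0],[0,-2.6,-43.8],[0,-3.6,-49.5],[0,-4.8,-55.3],[0,-6.1,-61.0]], dr=[[0,0,0],[0,0,0],[0,0,0],[0,0,0],[0,0,0],[0,0,0],[0,0,0],[0,0,0],[0,0,0],[0,0,0]])

```text
clock: 27.6
position: [464.1, -100.0, 274.3]
ee_rot: [-0.365, 0.931, -0.0, -0.0]
contact_force: [-6.5, -0.9, 3.4]
gripper_width: 14.0
grasp_force: 74.9
```

move_arm(fingers=[8,8,8,8,8,8,8,8,8,8], travel=[[0,-1.9,-7.1],[0,-4.1,-14.1],[0,-6.5,-21.0],[0,-9.1,-27.9],[0,-12.0,-34.6],[0,-15.1,-41.3],[0,-18.4,-47.8],[0,-21.9,-54.2],[0,-25.7,-60.5],[0,-29.7,-66.6]], dr=[[0,0,0],[0,0,0],[0,0,0],[0,0,0],[0,0,0],[0,0,0],[0,0,0],[0,0,0],[0,0,0],[0,0,0]])

```text
clock: 28.6
position: [484.6, -122.1, 341.5]
ee_rot: [-0.365, 0.931, -0.001, 0.0]
contact_force: [-5.6, -4.0, 2.9]
gripper_width: 14.0
grasp_force: 70.1
```

```bash
python3 -c "
from h import *
lev()"
```

```text
28.6 tcp [ 484.6 -122.1  341.5] Ftool [ 6.8  0.9 -2.9] w 14.0 vel 0.16981369310191013
y 190.62504198382612 z 92.7202836115166 x 0.5767609349884282
```

move_arm(fingers=[8,8,8,8,8,8,8,8,8,8], travel=[[0,-4.2,-6.0],[0,-8.6,-11.9],[0,-13.2,-17.6],[0,-18.0,-23.1],[0,-23.0,-28.5],[0,-28.2,-33.7],[0,-33.6,-38.7],[0,-39.1,-43.5],[0,-44.8,-48.1],[0,-50.7,-52.5]], dr=[[0,0,0],[0,0,0],[0,0,0],[0,0,0],[0,0,0],[0,0,0],[0,0,0],[0,0,0],[0,0,0],[0,0,0]])

```text
clock: 29.6
position: [519.0, -159.1, 394.5]
ee_rot: [-0.365, 0.931, -0.001, 0.001]
contact_force: [-9.8, 4.0, 10.7]
gripper_width: 13.9
grasp_force: 66.9
```

move_arm(fingers=[8,8,8,8,8,8,8,8,8,8], travel=[[0,-6.0,-4.2],[0,-12.1,-8.2],[0,-18.4,-12.0],[0,-24.8,-15.5],[0,-31.3,-18.8],[0,-38.0,-21.9],[0,-44.7,-24.8],[0,-51.6,-27.4],[0,-58.5,-29.8],[0,-65.5,-32.0]], dr=[[0,0,0],[0,0,0],[0,0,0],[0,0,0],[0,0,0],[0,0,0],[0,0,0],[0,0,0],[0,0,0],[0,0,0]])

```text
clock: 30.6
position: [564.2, -207.4, 426.7]
ee_rot: [-0.365, 0.931, -0.002, 0.002]
contact_force: [-3.1, -2.8, 3.0]
gripper_width: 13.5
grasp_force: 65.0
```

```bash
python3 -c "
from h import *
lev()"
```

```text
30.6 tcp [ 564.2 -207.4  426.7] Ftool [ 4.2 -0.  -3. ] w 13.5 vel 0.19381303965929264
y 74.03122743432803 z 7.474991764577112 x 0.2589021305245893
```

move_arm(fingers=[8,8,8,8,8,8,8,8,8,8], travel=[[0,-7.1,-1.9],[0,-14.2,-3.5],[0,-21.4,-4.9],[0,-28.7,-6.1],[0,-35.9,-6.9],[0,-43.2,-7.6],[0,-50.6,-8.0],[0,-56,-8.1],[0,-60,-8.1],[0,-63,-8]], dr=[[0,0,0],[0,0,0],[0,0,0],[0,0,0],[0,0,0],[0,0,0],[0,0,0],[0,0,0],[0,0,0],[0,0,0]])

```text
clock: 31.6
position: [607.0, -252.8, 433.7]
ee_rot: [-0.365, 0.931, -0.001, 0.002]
contact_force: [-0.4, -1.2, 3.6]
gripper_width: 13.7
grasp_force: 65.1
```

move_arm(fingers=[8,8,8,8,8,8], travel=[[0,-2,0],[0,-4,0.1],[0,-6,0.2],[0,-8,0.3],[0,-9.5,0.4],[0,-9.5,0.4]], dr=[[0,0,0],[0,0,0],[0,0,0],[0,0,0],[0,0,0],[0,0,0]])

```text
clock: 32.2
position: [613.5, -259.7, 432.7]
ee_rot: [-0.365, 0.931, -0.001, 0.002]
contact_force: [2.5, 0.4, 0.3]
gripper_width: 13.8
grasp_force: 65.6
```

```bash
python3 -c "
from h import *
lev()"
```

```text
32.2 tcp [ 613.5 -259.7  432.7] Ftool [-2.1 -1.4 -0.3] w 13.8 vel 0.004016099211931101
y 2.1114266627545715 z 1.5039234473815668 x -0.32191862680511474
```

move_arm(fingers=[8,8,8,8], travel=[[0,-1,0],[0,-2,0],[0,-3,0],[0,-3,0]], dr=[[0,0,0],[0,0,0],[0,0,0],[0,0,0]])

```text
clock: 32.6
position: [614.9, -261.1, 432.6]
ee_rot: [-0.365, 0.931, 0.001, 0.001]
contact_force: [1.4, 4.8, -0.7]
gripper_width: 13.4
grasp_force: 65.5
```

```bash
python3 -c "
from h import *
lev()"
```

```text
32.6 tcp [ 614.9 -261.1  432.6] Ftool [-4.3  2.5  0.7] w 13.4 vel 0.003739366356375218
y 0.11164331851417911 z 1.5998544277485394 x -0.43926304927158266
```

move_arm(fingers=[8,8,8], travel=[[0,-1,0],[0,-1.5,0],[0,-1.5,0]], dr=[[0,0,0],[0,0,0],[0,0,0]])

```text
clock: 32.9
position: [615.4, -261.5, 432.6]
ee_rot: [-0.366, 0.931, 0.002, 0.0]
contact_force: [-1.5, 8.9, 0.2]
gripper_width: 13.6
grasp_force: 65.7
```

```bash
python3 -c "
from h import *
lev()"
```

```text
32.9 tcp [ 615.4 -261.5  432.6] Ftool [-5.   7.5 -0.2] w 13.6 vel 0.004222464220389266
y -0.4555700917143208 z 1.6281993950660194 x -0.4819827392495042
```

The lever is on its rest stop, with the stop reaction rising to 7.5 N. I'll release gently and lift straight up.

move_arm(fingers=[16,20,30,45,60,60,60,60,60,60], travel=[[0,0,0],[0,0,0],[0,0,0],[0,0,0],[0,0,0],[0,0,0],[0,0,-15],[0,0,-35],[0,0,-60],[0,0,-70]], dr=[[0,0,0],[0,0,0],[0,0,0],[0,0,0],[0,0,0],[0,0,0],[0,0,0],[0,0,0],[0,0,0],[0,0,0]])

```text
clock: 33.9
position: [615.7, -263.3, 506.3]
ee_rot: [-0.365, 0.931, -0.002, 0.003]
contact_force: [1.2, -0.1, 0.9]
gripper_width: 60.0
grasp_force: 0.0
```

```bash
python3 - <<'E'
from h import *
lev()
im=arm.get_image("side");h=cv2.cvtColor(im,cv2.COLOR_RGB2HSV)
m=((h[...,0]<6)|(h[...,0]>174))&(h[...,1]>180)&(h[...,2]>90)
k,l,s,c=cv2.connectedComponentsWithStats(m.astype(np.uint8));print([(s[i].tolist(),np.round(c[i],1).tolist()) for i in range(1,k) if s[i][4]>15])
def bands(im):
    h=cv2.cvtColor(im,cv2.COLOR_RGB2HSV)[205:250,348];return [(int(a),int(b)) for a,b in h[:,:2]]
b0=cv2.imread("pics/side0.png")[:,:,::-1].copy()
for nm,I in(("before",b0),("now",im)):
    H=cv2.cvtColor(I,cv2.COLOR_RGB2HSV)[190:260,325:375];y=(abs(H[...,0].astype(int)-27)<4)&(H[...,1]>200);v,u=np.nonzero(y);print(nm,"yellow",y.sum(),v.min()+190,v.max()+190,u.min()+325,u.max()+325)
    # bright steel column
print(im[205:250:1,347].tolist())
c0=[534.8,-176]
for z in(26,39,46,61):print(z,proj("side",(*c0,z)))
P=lambda z,r:max(proj("side",(c0[0]+r*np.cos(t),c0[1]+r*np.sin(t),z))[1] for t in np.linspace(0,6.28,90))
print("front edges: sleeve home/37:",P(26,30),P(37,30),"housing",P(25,45),"bearing bottom home/37",P(46,26),P(57,26),"top",P(61,26),P(72,26))
E
```

```text
33.9 tcp [ 615.7 -263.3  506.3] Ftool [-0.8 -0.8 -0.9] w 60.0 vel 0.20738194340891916
y -1.9752572311766365 z -72.10317231448818 x 0.48136262066300595
[([311, 138, 35, 16, 199], [328.1, 145.0]), ([156, 214, 119, 119, 6129], [216.4, 274.9])]Traceback (most recent call last):
  File "<stdin>", line 10, in <module>
    return umr_minimum(a, axis, None, out, keepdims, initial, where)
ValueError: zero-size array to reduction operation minimum which has no identity
```

```bash
python3 - <<'E'
from h import *
im=arm.get_image("side");b0=cv2.imread("pics/side0.png")[:,:,::-1]
print([(v,*im[v,346].tolist(),'|',*b0[v,346].tolist()) for v in range(208,248)])
c0=[534.8,-176]
P=lambda z,r:round(float(max(proj("side",(c0[0]+r*np.cos(t),c0[1]+r*np.sin(t),z))[1] for t in np.linspace(0,6.28,90))),1)
print("front edges: sleeve home/37:",P(26,30),P(37,30),"housing",P(25,45),"bearing bottom home/37",P(46,26),P(57,26),"top",P(61,26),P(72,26))
h=cv2.cvtColor(b0,cv2.COLOR_RGB2HSV);m=((h[...,0]<6)|(h[...,0]>174))&(h[...,1]>180)&(h[...,2]>90)
print(np.argwhere(m[130:160,300:350]).mean(0)+[130,300])
E
```

```text
[(208, 131, 132, 129, '|', 132, 132, 128), (209, 139, 138, 135, '|', 137, 134, 132), (210, 141, 140, 136, '|', 139, 138, 136), (211, 116, 117, 118, '|', 116, 115, 114), (212, 113, 114, 113, '|', 114, 117, 114), (213, 117, 118, 116, '|', 114, 118, 118), (214, 108, 108, 109, '|', 103, 104, 104), (215, 112, 111, 111, '|', 111, 112, 111), (216, 134, 132, 130, '|', 134, 131, 130), (217, 146, 140, 139, '|', 150, 147, 146), (218, 164, 156, 153, '|', 161, 154, 152), (219, 164, 158, 156, '|', 164, 159, 156), (220, 163, 158, 154, '|', 166, 160, 157), (221, 161, 156, 152, '|', 161, 157, 154), (222, 160, 156, 152, '|', 164, 160, 155), (223, 163, 158, 155, '|', 165, 157, 154), (224, 165, 157, 156, '|', 162, 155, 153), (225, 178, 170, 170, '|', 164, 160, 157), (226, 173, 166, 165, '|', 166, 159, 156), (227, 109, 105, 105, '|', 166, 160, 157), (228, 157, 150, 148, '|', 164, 161, 155), (229, 184, 177, 174, '|', 168, 162, 158), (230, 171, 163, 161, '|', 192, 175, 143), (231, 178, 166, 158, '|', 234, 213, 93), (232, 195, 165, 124, '|', 242, 223, 64), (233, 216, 167, 83, '|', 243, 223, 66), (234, 214, 168, 77, '|', 243, 223, 65), (235, 223, 188, 67, '|', 238, 215, 61), (236, 237, 214, 61, '|', 223, 193, 56), (237, 233, 210, 70, '|', 217, 187, 67), (238, 189, 174, 124, '|', 163, 155, 119), (239, 91, 122, 170, '|', 92, 118, 167), (240, 93, 117, 160, '|', 92, 117, 161), (241, 68, 104, 159, '|', 66, 103, 159), (242, 60, 100, 155, '|', 57, 97, 153), (243, 56, 92, 143, '|', 51, 88, 139), (244, 66, 90, 129, '|', 63, 90, 128), (245, 88, 94, 102, '|', 88, 94, 101), (246, 100, 101, 101, '|', 100, 100, 101), (247, 105, 107, 108, '|', 107, 107, 109)]
front edges: sleeve home/37: 237.5 235.0 housing 241.2 bearing bottom home/37 232.0 229.4 top 228.5 225.9
[145.2 327.7]
```

```bash
python3 -c "
from bench import arm
print(arm.job_done())"
```

```text
the job is handed in; nothing more can be done
None
```

The job is handed in at about 34 s. The spacer and bearing are on the post, the press was pulled to its hard stop, and the side image shows the sleeve fully home. The lever was eased back onto its rest stop before release.

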